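Reverse the ratchet and slacken the carving vise's swivel bolt

ROBOT

A 6-joint arm with a two-finger parallel gripper is mounted at the origin on the work surface. World frame = base frame: x ahead of the robot, y to its left, z up, the work surface at z = 0. Lengths are in mm, angles in rad, forces in N, time in s.
With the tool pointing down it reaches from about 400 to 925 mm from the base axis. Payload 3.4 kg.
Tool frame: the origin (TCP) lies midway between the tips of the shut fingers; the grasp point (between the pads) lies 19 mm behind it; z points along the fingers, y is the line along which they close (so a half turn about z gives the same grasp; the last joint's range is limited). The gripper opens to 85 mm and grips with 20 to 120 N. Pads are 22 mm wide; open, the fingers measure 114 mm over their backs; the gripper's body (76 mm by 85 mm) begins 54 mm behind the grasp point. The pads swing forward as they close: fully open they stand 13 mm farther back than shut.
Start: joints at [1.23, 0.307, 1.506, -0, 1.328, -0.073], TCP at [151.62, 554.655, 231.305] pointing down, gripper open.
Joint ranges: [-3.12, 3.12], [-1.05, 2.28], [0.14, 2.33], [-1.42, 4.57], [0.1, 2.73], [-2.68, 2.68]. Speed limits (rad/s): [2.57, 2.57, 3.14, 3.14, 3.14, 3.14].

INTERFACE

Orientations are given as a unit quaternion [x, y, z, w].
In Python, from workcell import env gives the robot as it stands. The module is installed in compiled form; this text tells all that it offers.
- The arm moves only by the tool move_arm, never from a script. Its argument "increments" is one flat list of numbers, 4 for each row, row after row: the shift along the tool's x, y, z in units of 50 mm (1.0 is 50 mm), then the turn about the tool's z in units of 8 degrees (1.0 is 8 degrees). A call has 1 to 5 rows; each row is the pose to reach, as a shift and turn from the pose commanded when the call began, along the tool's axes at that moment; what a row does not reach only later rows make up. A row lasts 1/10 s, in which the tool goes at most 50 mm and 8.59 degrees, less where a joint would pass 70% of its speed; a pose out of reach is approached as far as the arm can. A call with a gripper value outside its range is refused whole. "hand" is the opening, from -1 (shut) to 1 (fully open), set as the call begins (left out, the last holds). The fingers move at their own pace and stop on an object; "force" is the grip in N (left out, the last holds). Time passes only in rows, so rows that repeat a pose let the fingers close. It gives the time, the measured TCP pose, the force, the opening and the grip force at its end, in the units of the state.
- env.get_state(): the state, without advancing time (a new reading comes with each control period).
- env.camera(name): name is "side" or "top" or "wrist"; returns a dict with "image" (400x640x3 uint8, red, green, blue), "fx", "fy", "cx", "cy" (pixels), "xyz" and "orientation" of the camera in the world. Camera axes: x right, y down, z forward; pixel columns grow to the right and rows downward; lengths in mm; the calibration is good to about 2 mm. A picture is of the moment at which its call begins. There is no depth.
- env.hand_in(): hands the job in; it is judged then, once.
Trained networks look in a picture, given as the dict that the camera call returned (one of the last four; its "shot" number tells which), for a name from the list of things; names that differ only in an ending like _2 or _b are one class to them, and where a whole thing is asked for, a point or a joint stands for the part that bears it (a point fixed in the world has none). Each returns a list of dicts, best first, with "conf" (0 to 1); they miss things now and then, are a little off and sometimes report something else, mostly with a low value. They report only what shows in the picture. A call takes as long as a camera call.
- env.find_in(target, picture): "centre" ([x, y, z] in mm, in world coordinates, good to about 4 mm: the middle of the surface that is visible of it).
- env.cut_out(target, picture): "mask" (400x640 bool, what is visible of it).
The state is a dict: "time": time; "qpos": joint angles; "joint_vel": joint speeds; "tau": joint torques, N m; "position": TCP position; "orientation": TCP orientation; "contact_force": force on the tool from outside, world axes, zero at the start; "ft_torque": the same for the moment, N m; "grip_width": finger opening in mm; "gripper_force": force on a finger pad.
Only numpy, scipy, OpenCV 4.12 (cv2) and the standard library are available. Lean on these libraries where they do the work, as an engineer would, in place of code of your own. Each camera call takes 0.05 s, during which the arm holds its last target. There are 200 camera calls.

TASK

The ratchet wrench is already on the vise's swivel clamp bolt, but its red direction lever is set to tighten. Flip the lever to the loosening side, then swing the wrench handle back and forth, driving anticlockwise seen from above, until the bolt's white tab has come round against the yellow stop pin; only nudge the slender pin, do not strain it. Turn the bolt only with the wrench, leave the things lying around where they are, and let go at the end.

Things in the scene. Friction and masses are not known exactly. Their poses are not given: they have to be found in the camera images.
- vise: Red carving vise fixed to the bench. Origin on the bolt axis at bench height; own -y is the handle's middle direction, +y leads to the jaws (165 mm high, from 100 mm off the axis; screw handle reaches own x +137 mm). Base plate 150 x 335 x 20 mm, own y -85 to +250. Two grey posts, 14 mm thick, 60 mm high, stand 85 mm from the axis either side of the wrench and limit its swing.
- ratchet (a joint): Swing of the steel wrench about the bolt axis, rad, limits -0.6 to +0.6 at the two grey posts; 0: handle along the vise's own -y; positive: anticlockwise seen from above (loosening). Round head 76 mm wide, top 55 mm above the bench. It cannot come off the bolt. Free swing takes 1 to 3 N at the handle. Tooth pitch 0.45 rad: after a change of direction up to 0.45 rad is idle before it bites.
- handle_grip (a point): Point on the centre line of the black round handle (24 mm thick, from 105 to 210 mm from the bolt axis, 31 to 55 mm above the bench, free below), 155 mm from the axis and 43 mm above the bench. Own x points outward along the handle, z up.
- head_axis (a point): Centre of the top face of the wrench head, on the bolt axis, 55 mm above the bench; own x points along the handle.
- selector (a joint): Red direction lever on the wrench head, rad, about a vertical pivot 50 mm from the bolt axis towards the handle. -0.25 (to -0.12 while the pawl rides on a tooth): tighten; +0.25 (to +0.12): loosen. It snaps from the middle (0) to either side by itself. Positive moves its post to head_axis's own -y: to the left for one looking from the handle's end towards the bolt.
- selector_post (a point): Upright red post on the direction lever's free end, 10 mm (along the wrench) x 8 mm (across), from 57 to 77 mm above the bench; this point is 70 mm up at its centre, 36 mm from the lever's pivot, about 14 mm from the bolt axis towards the handle. Throw +-9 mm across the wrench's middle line; 3 to 5 N push it over the middle, then it snaps over.
- tab_site (a point): White tab on the bolt's flange, under the wrench head: 8 mm wide, reaching 56 mm from the axis, top 30 mm above the bench; this point is on its top, 46 mm from the axis. It turns with the bolt, which is stiff (0.6 N m, 4 to 5 N at handle_grip) and stays where it is left. It starts 0.9 to 1.2 rad short of the stop; anticlockwise brings it there.
- stop_pin_site (a point): Yellow upright stop pin, 8 mm thick, top 39 mm above the bench, fixed to the vise base 46 mm from the bolt axis; this point is on its axis, 30 mm up. Tab touching: tab_point is 8 mm from this point. The pin bears 50 N, reached at about 19 N on the handle at handle_grip.
- elephant: Loose brown carved wooden elephant, about 160 mm long, 55 mm wide and 95 mm tall, origin under its middle. Bystander.
- offcut: Loose pale wooden block 120 x 60 x 50 mm, origin under its middle. Bystander.
- wax_tin: Loose green tin, 60 mm in diameter, 50 mm tall, origin under its middle. Bystander.
- gouge: Loose carving gouge, wooden handle and steel blade, 200 mm long, 26 mm thick, origin under its middle. Bystander.

How it is judged (in metres and radians):
On the way, in this order (a step that is already met when the one before it is completed fails the run):
1. the direction lever is over on the loosening side (past +0.08 rad) (value of joint selector above 0.08 rad), for 0.2 s.
2. the bolt has been turned until its tab is at the stop pin (centres within 12 mm) (horizontal distance between tab_site and stop_pin_site below 0.012 m), for 0.2 s.
At the end, for the whole second after the job is handed in: The bolt's tab rests at the stop pin (tab_site within 12 mm of stop_pin_site, touching is 8 mm), the direction lever is still on the loosening side (above +0.08 rad), and the wrench is at rest (below 0.05 rad/s) (horizontal distance between tab_site and stop_pin_site below 0.012 m and value of joint selector above 0.08 rad and velocity of joint ratchet between -0.05 and 0.05 rad/s).
It fails at once if the stop pin is strained (tab pressed on it with more than 50 N) (contact force between tab and stop_pin above 50 N).
It fails at once if the bolt's tab is pushed directly by the robot (over 4 N) (contact force between tab and the fingers above 4 N or contact force between tab and the arm above 4 N).
It fails at once if a bystander is shifted by more than 20 mm (distance of any of elephant, offcut, wax_tin, gouge from where it was at the start of the episode above 0.02 m).
It also fails if it takes over 64 s, if anything falls off the work surface, if the arm or the gripper's body presses on something with over 40 N, if the wrist force passes 120 N, or if a joint passes its speed limit or range.

## Working session

There is one attempt and no reset: what is moved stays moved. The work goes in short steps, Python scripts to look and compute and a tool call to move; the robot and the scene stay as the last step left them, time stands still between calls to the robot, and variables do not carry over. Pictures are saved under pics/ and viewed, at most 10 in all, crops included, and the job is handed in when it is done.

Besides the shell and the picture viewer there is one more tool, called in YAML: its name, and indented under it one key for each argument. move_arm: Moves the arm, as the interface text tells. Its arguments: {"type":"object","properties":{"increments":{"type":"array"},"hand":{"type":"number"},"force":{"type":"number"}},"required":["increments"]}

```bash
mkdir -p pics; cat > h.py <<'E'
import numpy as np, cv2
from scipy.spatial.transform import Rotation as R
from workcell import env
def save(c,n): cv2.imwrite('pics/'+n,c['image'][:,:,::-1])
def px(c,p):
    q=R.from_quat(c['orientation']).inv().apply(np.array(p)-c['xyz']); return [c['cx']+c['fx']*q[0]/q[2],c['cy']+c['fy']*q[1]/q[2]]
def at(c,u,v,z):
    d=R.from_quat(c['orientation']).apply([(u-c['cx'])/c['fx'],(v-c['cy'])/c['fy'],1]); o=np.array(c['xyz']); return o+d*(z-o[2])/d[2]
E
python3 - <<'E'
from h import *
s=env.get_state(); print(s['position'],s['orientation'])
for n in ['top','side','wrist']:
    c=env.camera(n); save(c,n+'1.png'); print(n,np.round(c['xyz']),c['fx'])
    for t in ['vise','handle_grip','head_axis','selector_post','tab_site','stop_pin_site','elephant','offcut','wax_tin','gouge']:
        f=env.find_in(t,c)
        if f: print(t,[(np.round(g['centre'],0),round(g['conf'],2)) for g in f[:2]])
E
```

```text
[151.36914787 553.98076926 230.36713745] [ 1.33008745e-01  9.91114305e-01 -1.03212648e-03 -2.07902760e-04]
top [ 364. -102. 1132.] 489.87104120006785
vise [(array([530., 186.,  59.]), 0.96)]
handle_grip [(array([524., 188.,  53.]), 0.64), (array([535.,  53.,  53.]), 0.6)]
head_axis [(array([535.,  58.,  51.]), 0.7)]
selector_post [(array([543.,  52.,  59.]), 0.59), (array([ 690., -285.,   51.]), 0.55)]
tab_site [(array([503., 102.,  29.]), 0.54), (array([536.,  57.,  58.]), 0.17)]
stop_pin_site [(array([524., 187.,  57.]), 0.79)]
elephant [(array([755.,  -1.,  72.]), 0.87)]
offcut [(array([ 402., -334.,   48.]), 0.86)]
wax_tin [(array([ 689., -285.,   49.]), 0.6)]
gouge [(array([ 564., -404.,   19.]), 0.83), (array([757.,  -2.,  73.]), 0.61)]
side [232. 369. 608.] 382.791077361522
vise [(array([505., 233., 108.]), 0.84), (array([515., 117.,  26.]), 0.28)]
handle_grip [(array([530.,  78.,  56.]), 0.83)]
head_axis [(array([532.,  70.,  57.]), 0.69)]
selector_post [(array([543.,  58.,  61.]), 0.57)]
tab_site [(array([517., 114.,  26.]), 0.52)]
stop_pin_site [(array([509., 238., 107.]), 0.96), (array([535.,  75.,  56.]), 0.55)]
elephant [(array([754.,   9.,  77.]), 0.7)]
offcut [(array([ 401., -311.,   47.]), 0.77), (array([515., 114.,  28.]), 0.47)]
wax_tin [(array([ 690., -268.,   43.]), 0.72)]
gouge [(array([ 554., -396.,   16.]), 0.57)]
wrist [ 88. 573. 375.] 309.5639411268266
```

```bash
python3 - <<'E'
import cv2
a=cv2.imread('pics/top1.png');b=cv2.imread('pics/side1.png')
from h import *
c=env.camera('top');d=env.camera('side')
def crop(c,img,n,w,h,k):
    u,v=px(c,[535,55,50]); u0,v0=int(u-w//2),int(v-h//2);u0=max(u0,0);v0=max(v0,0)
    print(n,u0,v0,k); cv2.imwrite('pics/'+n,cv2.resize(img[v0:v0+h,u0:u0+w],None,fx=k,fy=k,interpolation=cv2.INTER_CUBIC))
crop(c,a,'tc.png',160,120,5); crop(d,b,'sc.png',265,200,3)
E
```

```text
tc.png 161 180 5
sc.png 150 166 3
```

View pics/tc.png

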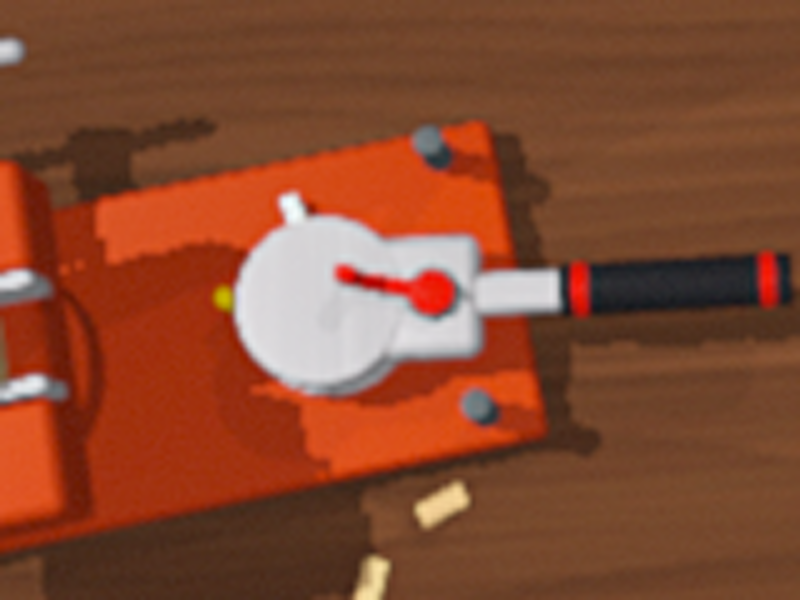

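View pics/sc.png

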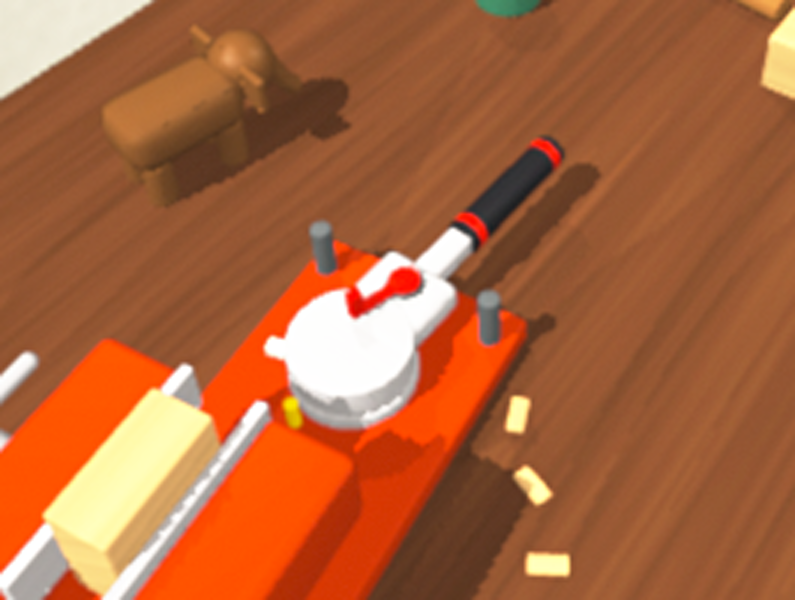

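View pics/top1.png

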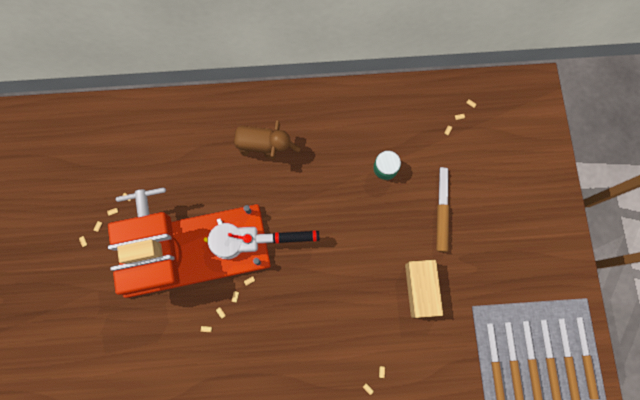

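The views show the handle pointing along world -y. The lever post is on the +x side (crop px 345,272), so it has to go to -x. The tab is at crop (292,207) and the yellow pin at (223,297).

```bash
python3 - <<'E'
from h import *
c=env.camera('top')
f=lambda u,v,z:at(c,161+u/5,180+v/5,z)
H=f(318,302,55);E=f(785,278,46);G=f(580,288,48);P=f(345,272,77);T=f(291,203,30);S=f(222,297,39)
a=f(545,435,20)[:2];b=f(487,122,20)[:2]
pa=f(478,404,60);pb=f(430,140,60)
for n,p in dict(H=H,G=G,E=E,P=P,T=T,S=S,pa=pa,pb=pb).items(): print(n,np.round(p),round(np.linalg.norm(p[:2]-H[:2])),round(np.degrees(np.arctan2(*(p-H)[1::-1])),1))
print('plate',a,b,np.degrees(np.arctan2(*(a-b)[::-1])))
d=env.camera('side')
g=lambda u,v,z:at(d,150+u/3,166+v/3,z)
for n,(u,v,z) in dict(H=(347,335,55),E=(553,147,46),G=(470,230,48),S=(292,403,39),P=(352,294,77)).items(): print(n,np.round(g(u,v,z)))
s=env.get_state();print(s['position'],s['qpos'])
E
```

```text
H [538.  92.  55.] 0 0.0
G [538. -23.  48.] 116 -90.2
E [ 536. -115.   46.] 207 -90.4
P [547.  76.  77.] 18 -61.1
T [588. 108.  30.] 53 17.3
S [546. 138.  39.] 47 80.5
pa [488.  23.  60.] 86 -125.9
pb [607.  40.  60.] 87 -37.3
plate [476.14089287  -2.25185729] [622.81404657  18.27283268] -172.03404908754658
H [541.  93.  55.]
E [ 535. -114.   46.]
G [535. -18.  48.]
S [545. 139.  39.]
P [546.  81.  77.]
[151.60917212 554.63936935 231.30002666] [ 1.23050584e+00  3.06793041e-01  1.50642344e+00  3.86348232e-06
  1.32841228e+00 -7.34756045e-02]
```

move_arm:
  increments: [-11.16, -6.84, 0, 0, -11.16, -6.84, 0, 0, -11.16, -6.84, 0, 0, -11.16, -6.84, 0, 0, -11.16, -6.84, 0, 0]
  hand: -1

```text
time: 2.35
position: [323.8, 371.0, 231.5]
orientation: [0.133, 0.991, 0.0, 0.0]
contact_force: [0.7, 0.9, 0.4]
grip_width: 12.1
gripper_force: 0.0
```

move_arm:
  increments: [-6.9, -4.23, 0, 0, -6.9, -4.23, 0, 0, -6.9, -4.23, 0, 0, -6.9, -4.23, 0, 0, -6.9, -4.23, 0, 0]

```text
time: 2.85
position: [495.1, 188.5, 231.6]
orientation: [0.133, 0.991, 0.0, 0.0]
contact_force: [0.3, 0.4, -0.2]
grip_width: -0.0
gripper_force: 0.0
```

move_arm:
  increments: [0, 0, 0, 1, 0, 0, 0, 2, 0, 0, 0, 3, 0, 0, 0, 4, 0, 0, 0, 5]

```text
time: 3.35
position: [494.0, 190.1, 231.3]
orientation: [0.467, 0.884, 0.0, -0.0]
contact_force: [0.2, 0.4, -0.8]
grip_width: -0.4
gripper_force: 0.0
```

move_arm:
  increments: [0, 0, 0, 1, 0, 0, 0, 2, 0, 0, 0, 3, 0, 0, 0, 4, 0, 0, 0, 4.33]

```text
time: 3.85
position: [493.9, 190.2, 231.4]
orientation: [0.708, 0.706, 0.0, 0.0]
contact_force: [0.3, -1.0, -0.7]
grip_width: 0.3
gripper_force: 0.0
```

move_arm:
  increments: [-2.26, 2.12, 0, 0, -2.26, 2.12, 0, 0, -2.26, 2.12, 0, 0, -2.26, 2.12, 0, 0, -2.26, 2.12, 0, 0]

```text
time: 4.35
position: [600.9, 76.0, 230.8]
orientation: [0.708, 0.707, -0.0, -0.0]
contact_force: [-0.4, -0.4, -0.1]
grip_width: 0.2
gripper_force: 0.0
```

move_arm:
  increments: [0, 0, 1, 0, 0, 0, 2, 0, 0, 0, 3, 0, 0, 0, 3.34, 0, 0, 0, 3.34, 0]

```text
time: 4.85
position: [595.7, 78.5, 61.0]
orientation: [0.706, 0.708, -0.003, -0.003]
contact_force: [-0.4, 0.4, -0.1]
grip_width: 0.2
gripper_force: 0.0
```

move_arm:
  increments: [0, -0.2, 0, 0, 0, -0.4, 0, 0, 0, -0.54, 0, 0, 0, -0.54, 0, 0]

```text
time: 5.25
position: [571.8, 77.5, 65.8]
orientation: [0.707, 0.708, 0.0, 0.0]
contact_force: [-1.1, 0.1, -0.5]
grip_width: -0.0
gripper_force: 0.0
```

```bash
python3 - <<'E'
from h import *
c=env.camera('side'); save(c,'s2.png')
cv2.imwrite('pics/s2c.png',cv2.resize(c['image'][190:340,150:350,::-1],None,fx=4,fy=4,interpolation=cv2.INTER_CUBIC))
E
```

```text
(no output)
```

View pics/s2c.png

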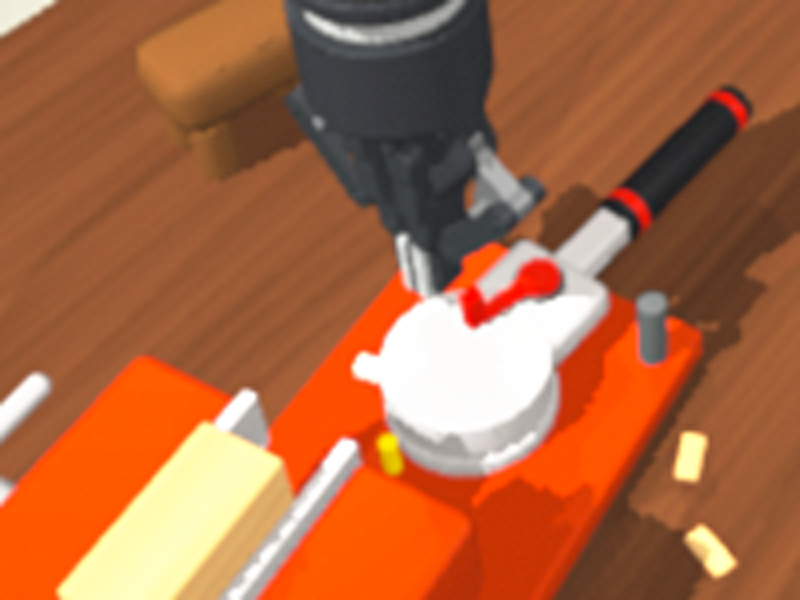

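The finger stands just on the +x side of the post (crop 468,305), clear of it. I'll push it over now.

move_arm:
  increments: [0, -0.08, 0, 0, 0, -0.14, 0, 0, 0, -0.2, 0, 0, 0, -0.25, 0, 0, 0, -0.3, 0, 0]

```text
time: 5.8
position: [558.5, 77.5, 64.5]
orientation: [0.707, 0.708, 0.0, 0.0]
contact_force: [1.5, 0.7, 1.5]
grip_width: 0.1
gripper_force: 0.4
```

move_arm:
  increments: [0, -0.04, 0, 0, 0, -0.08, 0, 0, 0, -0.08, 0, 0]

```text
time: 6.1
position: [552.8, 77.1, 63.9]
orientation: [0.707, 0.708, -0.001, -0.001]
contact_force: [-0.2, -0.5, 0.1]
grip_width: 0.0
gripper_force: 0.0
```

```bash
python3 - <<'E'
from h import *
print(env.get_state()['contact_force'])
c=env.camera('side')
cv2.imwrite('pics/s3c.png',cv2.resize(c['image'][190:340,150:350,::-1],None,fx=4,fy=4,interpolation=cv2.INTER_CUBIC))
E
```

```text
[-0.18876988 -0.47705411  0.07580273]
```

View pics/s3c.png

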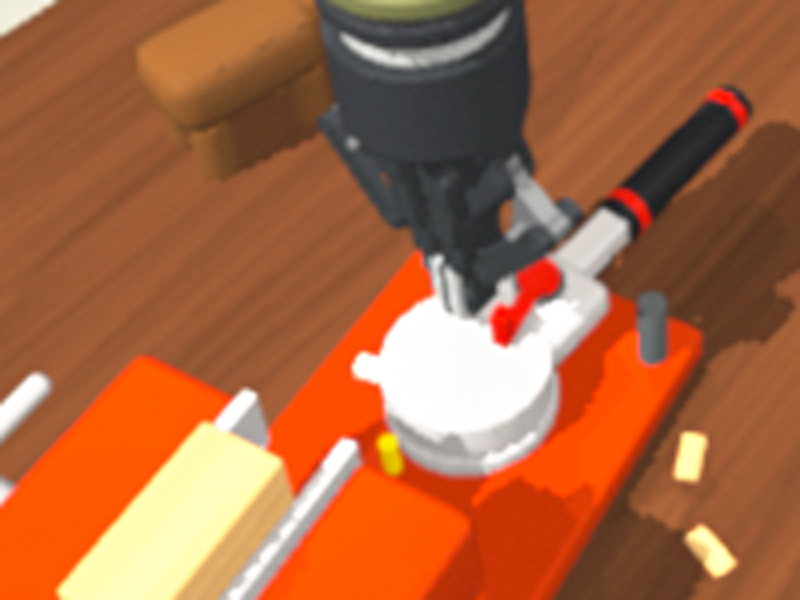

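The post now sits on the far side (crop 503,325) and the contact force is zero, so the lever is flipped. Next I'll lift off and straddle the handle loosely.

move_arm:
  increments: [0, 0, -1, 0, 0, 0, -2, 0, -1, -0.1, -2, 0, -2, -0.3, -2, 0, -2.8, -0.3, -2, 0]
  hand: 0.2

```text
time: 6.65
position: [537.9, -64.2, 164.9]
orientation: [0.706, 0.708, -0.0, 0.0]
contact_force: [0.5, 1.0, -1.2]
grip_width: 51.1
gripper_force: 0.0
```

move_arm:
  increments: [0, 0, 0, 0, 0, 0, 0, 0]

```text
time: 6.85
position: [539.0, -63.6, 164.2]
orientation: [0.708, 0.707, 0.0, -0.0]
contact_force: [1.6, 0.6, -0.7]
grip_width: 51.1
gripper_force: 0.0
```

```bash
python3 - <<'E'
from h import *
s=env.get_state();print(s['position'],s['grip_width'])
c=env.camera('top'); print([(np.round(f['centre']),f['conf']) for f in env.find_in('handle_grip',c)])
cv2.imwrite('pics/t4.png',cv2.resize(c['image'][180:300,161:321,::-1],None,fx=5,fy=5,interpolation=cv2.INTER_CUBIC))
E
```

```text
[538.98525124 -63.63452033 164.23324451] 51.09119293906245
[(array([534.,  35.,  50.]), 0.85)]
```

View pics/t4.png

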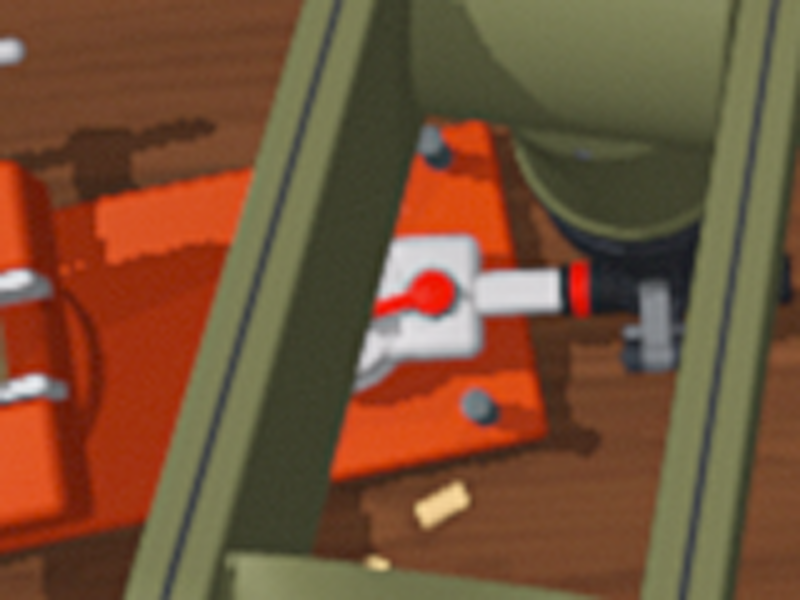

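move_arm:
  increments: [0, 0, 0.9, 0, 0, 0, 1.8, 0, 0, 0, 2.4, 0, 0, 0, 2.72, 0, 0, 0, 2.72, 0]

```text
time: 7.45
position: [537.0, -60.7, 25.6]
orientation: [0.706, 0.708, -0.002, -0.003]
contact_force: [-0.7, -0.4, -0.7]
grip_width: 51.2
gripper_force: 0.0
```

move_arm:
  increments: [0, 0, 0, 0, 0, 0, 0, 0, 0, 0, 0, 0]
  hand: -0.22
  force: 20

```text
time: 7.75
position: [540.5, -62.6, 29.7]
orientation: [0.706, 0.708, 0.001, 0.001]
contact_force: [-0.5, 0.6, -0.4]
grip_width: 33.8
gripper_force: 0.0
```

move_arm:
  increments: [0.008, 0.216, 0, -0.5, 0.03, 0.431, 0, -1, 0.068, 0.644, 0, -1.5, 0.12, 0.854, 0, -2, 0.188, 1.06, 0, -2.5]

```text
time: 8.25
position: [590.4, -53.6, 29.2]
orientation: [0.572, 0.82, -0.001, -0.001]
contact_force: [-5.0, -1.7, 1.9]
grip_width: 33.4
gripper_force: 2.4
```

move_arm:
  increments: [0.008, 0.216, 0, -0.5, 0.03, 0.431, 0, -1, 0.068, 0.644, 0, -1.5, 0.12, 0.854, 0, -2, 0.188, 1.06, 0, -2.5]

```text
time: 8.75
position: [637.7, -27.3, 29.2]
orientation: [0.421, 0.907, -0.001, -0.0]
contact_force: [-3.6, -3.6, 0.9]
grip_width: 33.1
gripper_force: 2.5
```

```bash
cat > m.py <<'E'
from h import *
A=np.array([539,92.]); s=env.get_state()
p=s['position'][:2]-A; print('TCP r',np.linalg.norm(p),'ang',np.degrees(np.arctan2(p[1],p[0])),'toolx',np.degrees(np.arctan2(*R.from_quat(s['orientation']).as_matrix()[1::-1,0])),s['contact_force'],s['time'])
for n in ['top','side']:
    c=env.camera(n)
    for t in ['tab_site','stop_pin_site']:
        m=env.cut_out(t,c)
        f=env.find_in(t,c)
        for g in f[:2]:
            q=np.array(g['centre']); d=q[:2]-A
            print(n,t,np.round(q),round(g['conf'],2),'r',round(np.linalg.norm(d)),'ang',round(np.degrees(np.arctan2(d[1],d[0]))))
    # bright white pixels in annulus r 42..56 at z=30
    out=[]
    for a in np.arange(0,110,2.):
        w=[]
        for r in (47,50,53):
            u,v=px(c,[A[0]+r*np.cos(np.radians(a)),A[1]+r*np.sin(np.radians(a)),30]); u,v=int(round(u)),int(round(v))
            w.append(c['image'][v,u].astype(int))
        out.append((int(a),[int(min(x)) for x in w]))
    print(n,[(a,w) for a,w in out if w[2]>120 ])
E
python3 m.py
```

```text
TCP r 154.89396916366033 ang -50.39665624929656 toolx 130.24991683268698 [-3.61643889 -3.59593258  0.86557181] 8.75
top stop_pin_site [556. 249. 140.] 0.91 r 158 ang 84
top []
side tab_site [521. 124.  30.] 0.85 r 37 ang 119
side stop_pin_site [509. 238. 113.] 0.64 r 149 ang 102
side [(0, [255, 255, 138]), (50, [126, 86, 254]), (52, [217, 209, 254]), (54, [217, 241, 253]), (56, [243, 242, 235]), (58, [243, 242, 237]), (60, [229, 238, 229]), (62, [229, 213, 207]), (64, [227, 177, 207]), (66, [163, 177, 135])]
```

The side view puts the tab at about 57°, so it turned about 40°. Contact with the pin should come at about 71°. I'll swing back 40°.

move_arm:
  increments: [0.008, -0.216, 0, 0.5, 0.03, -0.431, 0, 1, 0.068, -0.644, 0, 1.5, 0.12, -0.854, 0, 2, 0.188, -1.06, 0, 2.5]

```text
time: 9.75
position: [593.0, -53.0, 28.5]
orientation: [0.575, 0.818, 0.001, 0.001]
contact_force: [0.5, 0.7, 0.5]
grip_width: 33.3
gripper_force: 0.6
```

move_arm:
  increments: [0.008, -0.216, 0, 0.5, 0.03, -0.431, 0, 1, 0.068, -0.644, 0, 1.5, 0.12, -0.854, 0, 2, 0.188, -1.06, 0, 2.5]

```text
time: 10.25
position: [540.3, -62.4, 28.6]
orientation: [0.708, 0.706, 0.001, 0.001]
contact_force: [1.4, 0.2, -1.2]
grip_width: 33.5
gripper_force: 0.8
```

```bash
python3 m.py; python3 - <<'E'
from h import *
c=env.camera('side')
cv2.imwrite('pics/s5.png',cv2.resize(c['image'][190:340,150:350,::-1],None,fx=4,fy=4,interpolation=cv2.INTER_CUBIC))
E
```

```text
TCP r 154.42660752610405 ang -89.507829702364 toolx 89.85951945905397 [ 1.39936166  0.2193278  -1.16431336] 10.25
top stop_pin_site [523. 208. 100.] 0.64 r 117 ang 98
top [(50, [141, 173, 182]), (52, [189, 205, 207]), (54, [192, 192, 207]), (56, [194, 188, 186]), (58, [174, 188, 155])]
side tab_site [521. 127.  27.] 0.76 r 39 ang 117
side tab_site [539.  79.  52.] 0.57 r 13 ang -90
side stop_pin_site [505. 238. 112.] 0.92 r 150 ang 103
side [(0, [255, 255, 138]), (50, [125, 86, 255]), (52, [217, 210, 255]), (54, [217, 241, 253]), (56, [244, 242, 235]), (58, [243, 242, 238]), (60, [229, 238, 229]), (62, [229, 213, 207]), (64, [226, 178, 207]), (66, [163, 178, 136])]
```

View pics/s5.png

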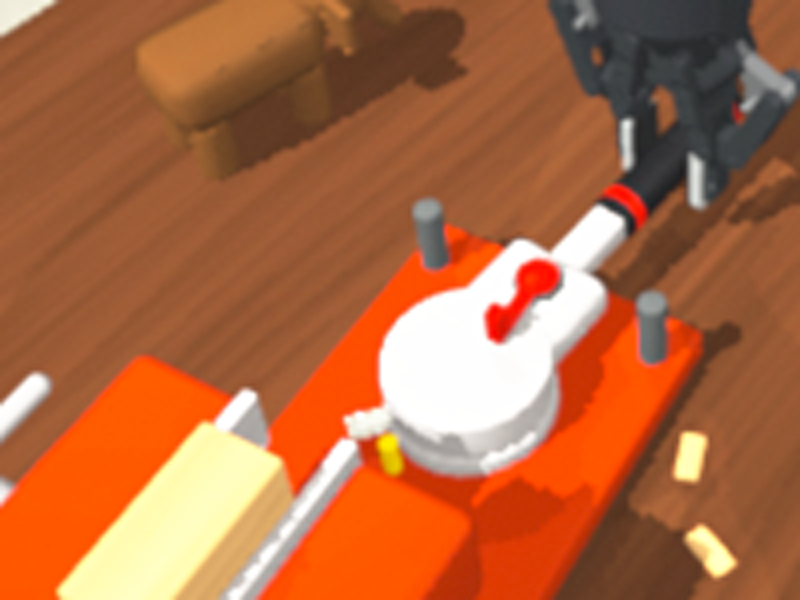

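The tab (crop 367,422) is near the pin (390,455), at about 54.5°. It should bite after up to 15°, with contact near 30° of swing. I'll drive 20° first, then take small steps.

move_arm:
  increments: [0.008, 0.216, 0, -0.5, 0.03, 0.431, 0, -1, 0.068, 0.644, 0, -1.5, 0.12, 0.854, 0, -2, 0.188, 1.06, 0, -2.5]

```text
time: 11.3
position: [590.0, -53.5, 27.8]
orientation: [0.572, 0.821, -0.002, -0.002]
contact_force: [-4.5, -3.3, 3.1]
grip_width: 33.4
gripper_force: 2.5
```

```bash
python3 m.py
```

```text
TCP r 154.19815779586142 ang -70.67924734013532 toolx 110.2797419814322 [-4.47151297 -3.31275737  3.148857  ] 11.3
top stop_pin_site [541. 217. 140.] 0.9 r 125 ang 89
top [(56, [82, 98, 167]), (58, [83, 98, 155]), (60, [83, 89, 191]), (62, [86, 82, 153])]
side tab_site [519. 123.  28.] 0.53 r 37 ang 122
side stop_pin_site [507. 239. 111.] 0.76 r 151 ang 102
side [(0, [255, 255, 137]), (58, [242, 182, 209]), (60, [244, 238, 244]), (62, [244, 243, 243]), (64, [242, 240, 243]), (66, [229, 240, 229]), (68, [229, 219, 214]), (70, [120, 214, 180])]
```

move_arm:
  increments: [0, 0.054, 0, -0.125, 0.002, 0.108, 0, -0.25, 0.004, 0.162, 0, -0.375, 0.008, 0.216, 0, -0.5, 0.012, 0.27, 0, -0.625]

```text
time: 12.3
position: [604.6, -47.8, 28.1]
orientation: [0.536, 0.844, -0.0, -0.0]
contact_force: [-3.1, -2.3, -0.3]
grip_width: 33.0
gripper_force: 2.2
```

move_arm:
  increments: [0, 0.03, 0, -0.07, 0.001, 0.06, 0, -0.14, 0.002, 0.09, 0, -0.2]

```text
time: 12.6
position: [608.7, -45.9, 28.2]
orientation: [0.525, 0.851, -0.0, -0.0]
contact_force: [-3.3, -2.9, -1.9]
grip_width: 33.3
gripper_force: 2.2
```

```bash
python3 m.py
```

```text
TCP r 154.4961909110531 ang -63.18422749512359 toolx 116.71985148883931 [-3.29423284 -2.9344185  -1.87676554] 12.6
top stop_pin_site [548. 224. 140.] 0.79 r 132 ang 86
top []
side tab_site [519. 125.  30.] 0.48 r 39 ang 122
side stop_pin_site [507. 238. 114.] 0.86 r 150 ang 102
side [(0, [255, 255, 139]), (62, [101, 197, 200]), (64, [242, 243, 200]), (66, [245, 243, 246]), (68, [245, 244, 243]), (70, [150, 243, 235]), (72, [62, 173, 223]), (74, [0, 173, 212]), (76, [0, 39, 155])]
```

move_arm:
  increments: [0, 0.025, 0, -0.06, 0.001, 0.05, 0, -0.12, 0.001, 0.05, 0, -0.12]

```text
time: 13.4
position: [610.9, -44.7, 28.4]
orientation: [0.518, 0.856, -0.0, -0.0]
contact_force: [-3.6, -2.9, -1.2]
grip_width: 33.3
gripper_force: 2.0
```

move_arm:
  increments: [0, 0.025, 0, -0.06, 0.001, 0.05, 0, -0.12, 0.001, 0.05, 0, -0.12]

```text
time: 13.7
position: [613.4, -43.4, 28.3]
orientation: [0.51, 0.86, 0.0, 0.0]
contact_force: [-4.3, -2.3, -0.1]
grip_width: 33.3
gripper_force: 1.9
```

move_arm:
  increments: [0, 0.025, 0, -0.06, 0, 0.025, 0, -0.06]

```text
time: 13.9
position: [614.5, -42.9, 28.3]
orientation: [0.507, 0.862, 0.0, 0.0]
contact_force: [-3.6, -3.1, -1.8]
grip_width: 33.0
gripper_force: 1.9
```

move_arm:
  increments: [0, 0.025, 0, -0.06, 0, 0.025, 0, -0.06]

```text
time: 14.1
position: [615.5, -42.2, 28.3]
orientation: [0.503, 0.864, 0.0, 0.0]
contact_force: [-3.5, -2.7, -0.4]
grip_width: 33.4
gripper_force: 1.9
```

```bash
python3 m.py; python3 - <<'E'
from h import *
c=env.camera('side')
cv2.imwrite('pics/s6.png',cv2.resize(c['image'][260:335,200:300,::-1],None,fx=8,fy=8,interpolation=cv2.INTER_CUBIC))
E
```

```text
TCP r 154.5151076726561 ang -60.31986707261421 toolx 119.57441757825286 [-3.50726441 -2.70822221 -0.38502477] 14.1
top stop_pin_site [597. -20.  53.] 0.69 r 127 ang -63
top []
side tab_site [517. 124.  27.] 0.56 r 38 ang 125
side tab_site [544.  83.  54.] 0.29 r 11 ang -62
side stop_pin_site [509. 240. 115.] 0.83 r 151 ang 101
side [(0, [255, 255, 140]), (66, [238, 117, 183]), (68, [238, 239, 238]), (70, [151, 245, 244]), (72, [65, 197, 241]), (74, [0, 197, 237]), (76, [0, 78, 221]), (78, [0, 121, 156]), (80, [0, 0, 156])]
```

View pics/s6.png

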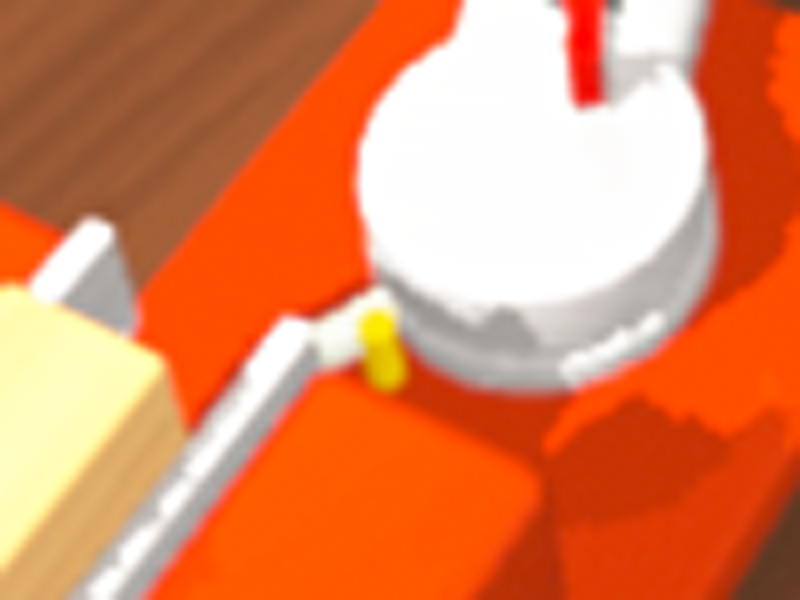

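The tab is right behind the pin in this view (pin top at crop 378,325) and looks nearly in contact. The force is still only the bolt's friction, so I'll keep nudging.

move_arm:
  increments: [0, 0.03, 0, -0.06, 0, 0.03, 0, -0.06]

```text
time: 14.85
position: [616.6, -41.6, 28.3]
orientation: [0.5, 0.866, -0.0, -0.0]
contact_force: [-2.6, -2.5, 0.2]
grip_width: 33.1
gripper_force: 2.0
```

move_arm:
  increments: [0, 0.03, 0, -0.06, 0, 0.03, 0, -0.06]

```text
time: 15.05
position: [618.1, -40.8, 28.3]
orientation: [0.496, 0.868, 0.0, 0.0]
contact_force: [-3.2, -2.6, -0.9]
grip_width: 33.2
gripper_force: 2.0
```

move_arm:
  increments: [0, 0.03, 0, -0.06, 0, 0.03, 0, -0.06]

```text
time: 15.25
position: [619.5, -40.0, 28.3]
orientation: [0.492, 0.87, 0.0, 0.0]
contact_force: [-3.6, -2.8, -0.5]
grip_width: 33.6
gripper_force: 1.9
```

move_arm:
  increments: [0, 0.02, 0, -0.04, 0, 0.02, 0, -0.04]

```text
time: 15.45
position: [620.3, -39.5, 28.3]
orientation: [0.49, 0.872, 0.0, 0.0]
contact_force: [-2.6, -2.0, 0.1]
grip_width: 33.3
gripper_force: 2.0
```

```bash
python3 m.py | grep -v stop_pin
```

```text
TCP r 154.61239032563353 ang -58.29276428803228 toolx 121.32672232318532 [-2.56202887 -2.00911166  0.11508816] 15.45
top []
side tab_site [520. 124.  26.] 0.75 r 38 ang 121
side tab_site [755.  15.  75.] 0.72 r 230 ang -20
side [(0, [255, 255, 140]), (68, [187, 219, 187]), (70, [154, 247, 245]), (72, [69, 196, 244]), (74, [0, 196, 245]), (76, [0, 80, 236]), (78, [0, 100, 203]), (80, [0, 0, 203])]
```

move_arm:
  increments: [0, 0.02, 0, -0.04, 0, 0.02, 0, -0.04]

```text
time: 16.15
position: [620.9, -39.1, 28.3]
orientation: [0.487, 0.873, -0.0, 0.0]
contact_force: [-2.8, -4.0, -1.2]
grip_width: 33.1
gripper_force: 2.1
```

move_arm:
  increments: [0, 0.02, 0, -0.04, 0, 0.02, 0, -0.04]

```text
time: 16.35
position: [621.8, -38.6, 28.3]
orientation: [0.485, 0.874, -0.0, 0.0]
contact_force: [-2.0, -3.8, -0.6]
grip_width: 33.3
gripper_force: 2.1
```

move_arm:
  increments: [0, 0.02, 0, -0.04, 0, 0.02, 0, -0.04]

```text
time: 16.55
position: [622.5, -38.1, 28.3]
orientation: [0.483, 0.876, -0.0, -0.0]
contact_force: [-3.2, -3.5, -0.3]
grip_width: 33.6
gripper_force: 2.3
```

move_arm:
  increments: [0, 0.02, 0, -0.04, 0, 0.02, 0, -0.04]

```text
time: 16.75
position: [623.2, -37.7, 28.3]
orientation: [0.48, 0.877, -0.0, -0.0]
contact_force: [-3.1, -4.0, 0.6]
grip_width: 33.2
gripper_force: 2.5
```

move_arm:
  increments: [0, 0.02, 0, -0.04, 0, 0.02, 0, -0.04]

```text
time: 16.95
position: [623.8, -37.3, 28.3]
orientation: [0.478, 0.879, -0.001, -0.0]
contact_force: [-3.4, -4.8, 0.8]
grip_width: 33.1
gripper_force: 2.8
```

```bash
python3 m.py | grep -v stop_pin; python3 - <<'E'
from h import *
c=env.camera('side')
cv2.imwrite('pics/s7.png',cv2.resize(c['image'][280:320,220:270,::-1],None,fx=14,fy=14,interpolation=cv2.INTER_CUBIC))
E
```

```text
TCP r 154.59550548517544 ang -56.74678064344756 toolx 122.92985110980166 [-3.37141581 -4.76736983  0.83405022] 16.95
top []
side tab_site [516. 124.  27.] 0.47 r 40 ang 126
side tab_site [545.  82.  57.] 0.23 r 12 ang -58
side [(0, [255, 255, 142]), (68, [103, 197, 183]), (70, [108, 245, 246]), (72, [65, 198, 245]), (74, [0, 198, 245]), (76, [0, 86, 239]), (78, [0, 105, 204]), (80, [0, 0, 204])]
```

View pics/s7.png

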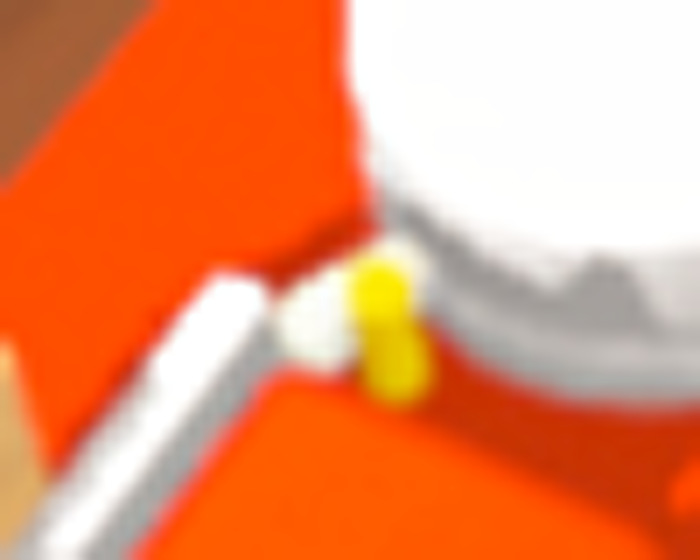

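The tab no longer moves and the force is rising gently (5.8 N), so it is touching the pin. I'll open and lift away.

move_arm:
  increments: [0, -0.05, 0, 0, 0, -0.09, 0, 0, 0, -0.09, 0, 0, 0, -0.09, 0, 0]
  hand: 0.2

```text
time: 17.9
position: [621.2, -39.0, 28.6]
orientation: [0.478, 0.878, 0.001, 0.001]
contact_force: [-0.4, -0.2, -0.5]
grip_width: 51.3
gripper_force: 0.0
```

move_arm:
  increments: [0, 0, -0.4, 0, 0, 0, -1, 0, 0, 0, -1.8, 0, 0, 0, -2.5, 0, 0, 0, -2.5, 0]

```text
time: 18.4
position: [625.0, -39.5, 159.5]
orientation: [0.478, 0.878, 0.002, 0.006]
contact_force: [1.1, 0.5, 0.7]
grip_width: 51.0
gripper_force: 0.0
```

move_arm:
  increments: [-1, 0, 0, 0, -2, 0, 0, 0, -2, 0, 0, 0, -2, 0, 0, 0, -2, 0, 0, 0]

```text
time: 18.9
position: [673.7, -122.3, 152.3]
orientation: [0.478, 0.878, 0.0, -0.001]
contact_force: [0.5, 0.4, -0.2]
grip_width: 51.1
gripper_force: 0.0
```

```bash
python3 m.py | grep -v stop_pin; python3 - <<'E'
from h import *
c=env.camera('side')
cv2.imwrite('pics/s8.png',cv2.resize(c['image'][190:340,150:350,::-1],None,fx=4,fy=4,interpolation=cv2.INTER_CUBIC))
E
```

```text
TCP r 253.16332989582693 ang -57.842528715391566 toolx 122.91609088212961 [ 0.51257946  0.43939055 -0.21180144] 18.9
top [(66, [77, 149, 171]), (68, [163, 190, 171]), (70, [191, 190, 201]), (72, [183, 193, 199]), (74, [183, 165, 171]), (76, [140, 56, 171])]
side tab_site [514. 121.  28.] 0.6 r 38 ang 130
side [(0, [255, 255, 139]), (68, [103, 199, 181]), (70, [109, 245, 246]), (72, [66, 198, 244]), (74, [0, 198, 244]), (76, [0, 88, 238]), (78, [0, 104, 204]), (80, [0, 0, 204])]
```

View pics/s8.png

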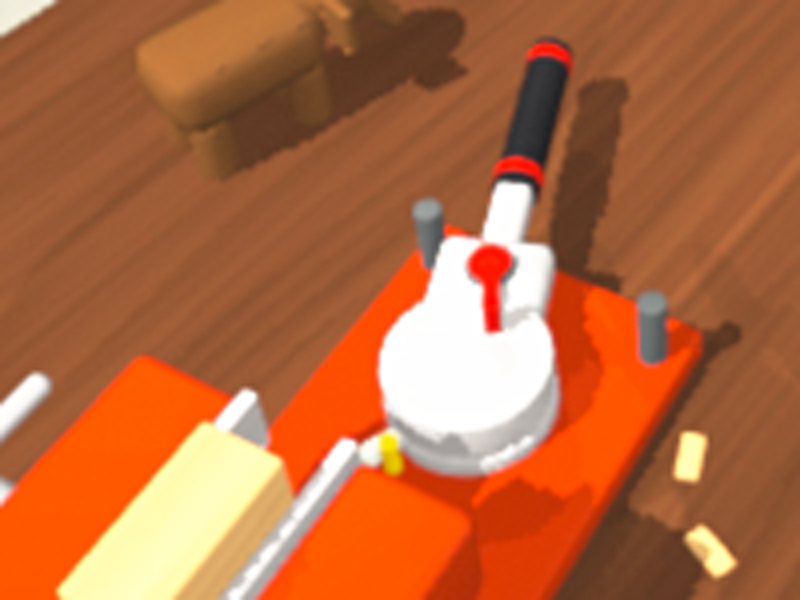

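The tab rests at the pin (about 71° against 81° for the pin, which is touching distance). The lever is still over and the arm is clear.

```bash
python3 -c "
from workcell import env
print(env.hand_in())"
```

```text
the job is handed in; nothing more can be done
None
```

I flipped the lever to the loosening side and turned the bolt with the wrench until its tab touched the stop pin (about 6 N at the handle at most); then I let go, lifted the arm clear and handed the job in, and no verdict came back.

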